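# Lengthen the telescopic squeegee by one hole

## Robot

A 6-joint arm with a two-finger parallel gripper is mounted at the origin on a cart in front of the work surface, level with it; the furniture and walls round the work are solid. World frame = base frame: x ahead of the robot, y to its left, z up, the work surface at z = 0. Lengths are in m, angles in rad, forces in N, time in s.
With the tool pointing down it reaches from about 0.275 to 0.75 m from the base axis. Payload 10.2 kg.
Tool frame: the origin (TCP) lies at the very end of the fingers, on their centre line; the grasp point (between the pads) lies 19 mm behind it (manip.grasp_offset is the distance from the TCP to the grasp point, in m); z points along the fingers, y is the line along which they close (so a half turn about z gives the same grasp; the last joint's range is limited). The gripper opens to 88 mm and grips with 3 to 60 N. Pads are 18 mm wide; open, the fingers measure 123 mm over their backs; the gripper's body (75 mm by 187 mm) begins 45 mm behind the grasp point.
Start: joints at [1.077, 0.313, 1.498, -0, 1.331, -0.223], TCP at [0.14, 0.506, 0.239] pointing down, gripper open.
Joint ranges: [-2.94, 2.94], [-0.97, 2.17], [0.19, 2.56], [-1.23, 4.37], [0.02, 3.11], [-2.88, 2.88]. Speed limits (rad/s): [2.39, 2.39, 3.01, 3.14, 3.14, 3.14].

## Interface

Orientations are given as a unit quaternion [x, y, z, w].
In Python, from station import manip gives the robot as it stands.
- The arm moves only by the tool nudge_tcp, called after "Request:" in YAML: its name, and indented under it one key for each argument. Schema: {"type":"object","properties":{"plan":{"type":"array","items":{"type":"object","properties":{"jaw":{"type":"number"},"tx":{"type":"number"},"ty":{"type":"number"},"tz":{"type":"number"},"rx":{"type":"number"},"ry":{"type":"number"},"rz":{"type":"number"}},"additionalProperties":false,"required":["jaw"]},"minItems":1,"maxItems":12},"grip_force":{"type":"number"},"only":{"type":"string"},"quiet":{"type":"boolean"},"lines":{"type":"string"}},"required":["plan"],"additionalProperties":false}. plan is a list of rows, 1 to 12 of them, each an object with the fields jaw (the finger opening in m), tx, ty, tz (the shift in units of 100 mm), rx, ry, rz (a rotation vector in units of 0.2 rad); a field left out counts as zero (the opening has to be given); each row is the pose to reach, as a shift and turn from the pose commanded when the call began, along the tool's axes at that moment; what a row does not reach only later rows make up. A row lasts 1/10 s, in which the tool goes at most 0.05 m and 0.15 rad, less where a joint would pass 70% of its speed; a pose out of reach is approached as far as the arm can. The fingers move at their own pace and stop on an object; grip_force is the grip in N (left out, the last holds). Time passes only in rows, so rows that do not move let the fingers close. The tool returns the time, the measured TCP pose, the force, the opening and the grip force at its end. only (a regular expression) keeps the lines of the reply that match it, lines (a string "A,B") keeps lines A to B, and quiet returns only ok. Input that does not fit is refused with a message, and nothing moves.
- manip.sense(): the state, without advancing time (a new reading comes with each control period).
- manip.camera(name): name is "scene" or "top"; returns the picture (420x560x3 uint8, blue, green, red); there is no depth.
- manip.camera_info(name): a dict with "K" (3x3 intrinsics, pixels), "distortion" ([k1, k2, p1, p2, k3] as OpenCV has them; the pictures are not rectified), "rvec" (rotation vector, rad) and "tvec" (3), from world to camera coordinates, as OpenCV has them. Camera axes: x right, y down, z forward; pixel columns grow to the right and rows downward; lengths in m; the calibration is good to about 2 mm. A picture is of the moment at which its call begins. camera_info takes no time and is no camera call.
- manip.hand_in(): hands the job in; it is judged then, once.
The state is a dict: "t": time; "joints": joint angles; "dq": joint speeds; "joint_torque": joint torques, N m; "ee_pos": TCP position; "tcp_rot": TCP orientation; "wrist_force": force on the tool from outside, world axes, zero at the start; "torque": the same for the moment, N m; "opening": finger opening in m; "grasp_force": force on a finger pad.
Only numpy, scipy, OpenCV 4.12 (cv2) and the standard library are available. Lean on these libraries where they do the work, as an engineer would, in place of code of your own. Each camera call takes 0.05 s, during which the arm holds its last target. There are 200 camera calls.

## Task

Make the telescopic squeegee (blue handle, wide black wiper head) one hole longer: press its spring pin flush, slide the blue handle away from the wiper head until the pin springs out of the next hole and locks, then let go. Leave the yellow-handled brush as it is set.

Things in the scene. Friction and masses are not known exactly. Their poses are not given: they have to be found in the camera images.
- squeegee: Squeegee lying on a fixed white stand (76 wide, 10 high). Origin under the pin at z = 0; own z up. Tube along own y, axis 50 mm up. Black head 150 wide at own -y end (top at 63 mm); head and 22 mm inner tube are fixed. Blue outer tube: 30 mm diameter, own y -75 to +95 mm at start, 3 holes 50 mm apart on its -x side. Both sides are clear.
- squeegee_tip (a point): Tip of the steel spring pin (10 mm thick, domed), which sits on the fixed inner tube and points to own -x (towards the robot) through the middle hole, 50 mm up, 6 mm proud of the blue tube, 21 mm from its axis. Pinching the tube here from above, one finger on the pin, one behind (36 mm, 30 once flush), presses it flush; carried to own +y, the tube slides over the pin.
- squeegee_grip (a joint): Slide of the blue tube along the squeegee's own y, m: 0 at start (pin in the middle hole), +0.050 one hole longer (away from the head), -0.050 one hole shorter; 1.5 mm play at each hole. Locked unless the pin is flush; then friction about 2 N, and 5 to 8 N more while the hole's edge rides over the dome. The pin pops out by itself at the next hole, not under the fingers, and locks.
- squeegee_pin (a joint): How far the squeegee's pin is pressed in, m: 0 fully out, 0.006 flush with the blue tube, about 0.007 while under the tube's wall between holes. Its spring needs 4 N to start, 6 to 7 N when flush; a grip of 20 to 30 N presses it and carries the tube.
- brush_grip (a joint): Slide of the tube of the similar tool to the left or right of the squeegee (yellow handle, white brush head, green bristles), m: 0 at the start; must stay there.

How it is judged:
On the way:
1. the squeegee's pin is pressed flush while the blue tube is still at its first hole (value of joint squeegee_pin above 0.0045 m and value of joint squeegee_grip below 0.01 m).
At the end, for the whole second after the job is handed in: The blue tube stands one hole longer (50 mm, within 5 mm) with its pin sprung out again (pressed in less than 2 mm), and the brush's tube is within 6 mm of where it was (value of joint squeegee_grip between 0.045 and 0.055 m and value of joint squeegee_pin below 0.002 m and value of joint brush_grip between -0.006 and 0.006 m); the robot touches nothing.
It fails at once if the brush's tube is slid to another hole (value of joint brush_grip above 0.02 m or value of joint brush_grip below -0.02 m).
It also fails if it takes over 38 s, if anything falls off the work surface, if the arm or the gripper's body presses on something with over 40 N, if the wrist force passes 120 N, or if a joint passes its speed limit or range.

## Working session

There is one attempt and no reset: what is moved stays moved. The work goes in short steps, Python scripts to look and compute and a tool call to move; the robot and the scene stay as the last step left them, time stands still between calls to the robot, and variables do not carry over. Pictures are saved under pics/ and viewed, at most 10 in all, crops included, and the job is handed in when it is done.

```bash
mkdir -p pics; ls
```

Run:
```python
from station import manip
import cv2
for n in("top","scene"):
    cv2.imwrite(f"pics/{n}0.png",manip.camera(n)); print(n,manip.camera_info(n))
s=manip.sense(); print(s["t"],s["ee_pos"],s["tcp_rot"],s["opening"])
```

```text
pics
station.py
top {'K': array([[389.4402274 ,   0.        , 279.47196061],
       [  0.        , 389.4402274 , 211.91914346],
       [  0.        ,   0.        ,   1.        ]]), 'distortion': array([-0.04669914,  0.        ,  0.        ,  0.        ,  0.        ]), 'rvec': array([ 2.18178742, -2.16988773,  0.06189591]), 'tvec': array([0.00700807, 0.47603069, 0.88987561])}
scene {'K': array([[535.4519671 ,   0.        , 280.04413284],
       [  0.        , 535.4519671 , 216.8197989 ],
       [  0.        ,   0.        ,   1.        ]]), 'distortion': array([-0.18274761,  0.        ,  0.        ,  0.        ,  0.        ]), 'rvec': array([ 2.379713  , -0.55346411,  0.2202835 ]), 'tvec': array([-0.42308554,  0.20978052,  0.87907326])}
0.1 [0.14033883 0.50567854 0.23823849] [ 1.34983709e-01  9.90847663e-01 -5.21723996e-04 -1.86341254e-04] 0.08839855300887554
```

View pics/top0.png

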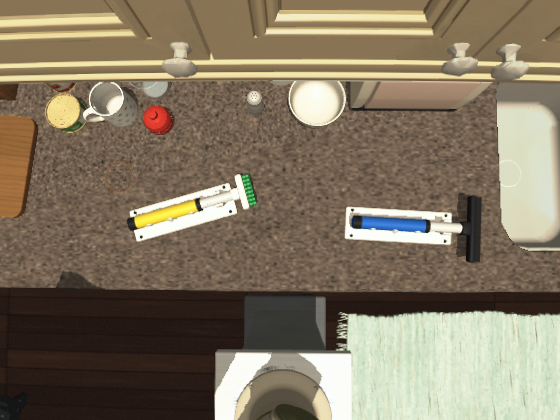

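View pics/scene0.png

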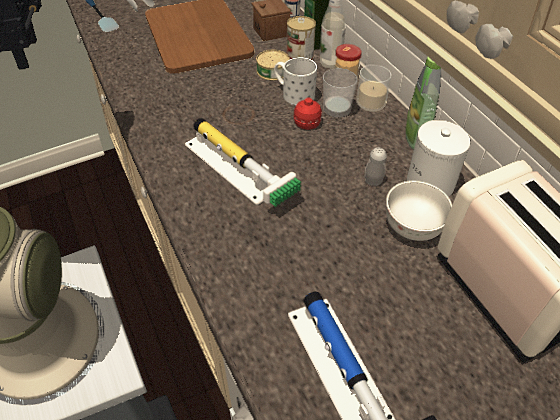

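The top view has the squeegee on the right: blue tube from about (352,222) to (428,226), black head at x≈475. The brush is on the left, around (190,210). The scene view shows the blue tube from (312,300) to (360,380).

Create h.py:
```python
import numpy as np,cv2
from station import manip
def ray(n,uv):
    c=manip.camera_info(n);R=cv2.Rodrigues(c["rvec"])[0]
    p=cv2.undistortPoints(np.array(uv,float).reshape(-1,1,2),c["K"],c["distortion"]).reshape(-1,2)
    return -R.T@c["tvec"],np.c_[p,np.ones(len(p))]@R
def plane(n,uv,z):
    o,d=ray(n,uv);return o+d*((z-o[2])/d[:,2])[:,None]
def proj(n,P):
    c=manip.camera_info(n);return cv2.projectPoints(np.array(P,float),c["rvec"],c["tvec"],c["K"],c["distortion"])[0].reshape(-1,2)
```

Run:
```python
from h import *
for n in("top","scene"):
    im=cv2.imread(f"pics/{n}0.png")
    b,g,r=[im[...,i].astype(int) for i in range(3)]
    m=((b>r+50)&(b>g+40)).astype(np.uint8)
    k,l,st,ce=cv2.connectedComponentsWithStats(m); i=1+st[1:,4].argmax()
    print(n,st[i],ce[i])
    ys,xs=np.where(l==i)
    rc=cv2.minAreaRect(np.c_[xs,ys].astype(np.float32)); bx=cv2.boxPoints(rc)
    print(rc); P=plane(n,bx,.05); print(P.round(4)); print(plane(n,[ce[i]],.05))
t=cv2.imread("pics/top0.png")[190:270,335:495];s=cv2.imread("pics/scene0.png")[280:420,280:400]
cv2.imwrite("pics/c1.png",cv2.resize(t,None,fx=5,fy=5,interpolation=2))
cv2.imwrite("pics/c2.png",cv2.resize(s,None,fx=4,fy=4,interpolation=2))
```

```text
top [361 216  65  16 758] [393.22295515 223.80343008]
((393.2452087402344, 223.9542694091797), (64.12476348876953, 12.159506797790527), 3.4682295322418213)
[[ 0.4382 -0.1733  0.05  ]
 [ 0.4654 -0.1752  0.05  ]
 [ 0.4574 -0.3191  0.05  ]
 [ 0.4302 -0.3169  0.05  ]]
[[ 0.44814346 -0.24592961  0.05      ]]
scene [ 308  300   55   82 1403] [334.72273699 339.10263721]
((334.2619934082031, 338.930908203125), (86.00060272216797, 18.225292205810547), 61.189208984375)
[[ 0.4363 -0.1658  0.05  ]
 [ 0.4681 -0.1626  0.05  ]
 [ 0.4589 -0.3096  0.05  ]
 [ 0.4299 -0.3109  0.05  ]]
[[ 0.44858136 -0.24073098  0.05      ]]
```

View pics/c1.png

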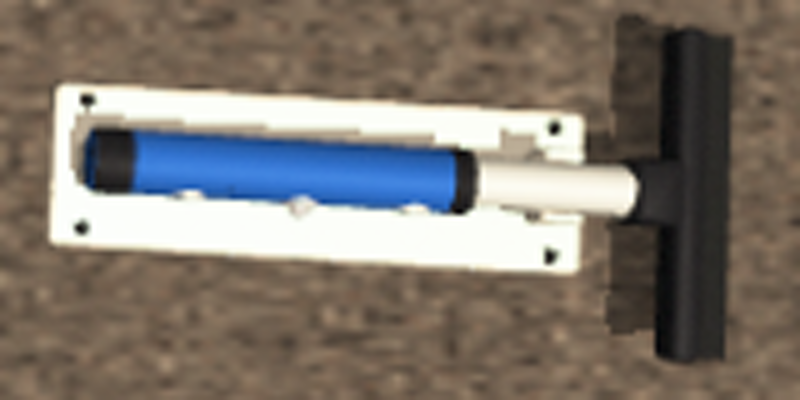

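View pics/c2.png

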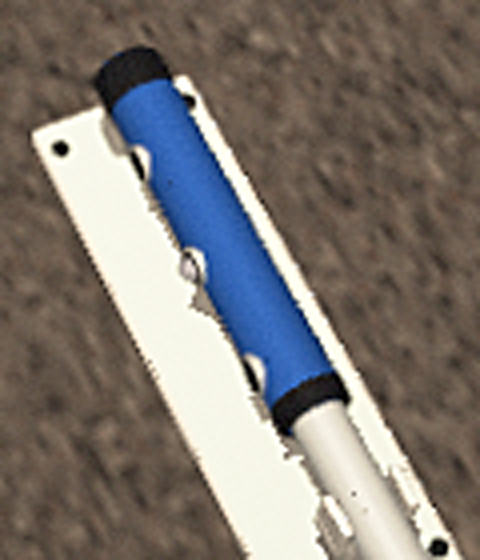

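In the top crop the pin stands out of the middle hole at (301,208), which is full-image (395.1,231.5). In the scene crop it is at (189,267), which is (327.2,346.6). The other holes lie about 22 px to either side.

Run:
```python
from h import *
from scipy.spatial.transform import Rotation as Ro
pt,ps=[394.8,231.2],[327.0,346.3]
(o1,d1),(o2,d2)=ray("top",[pt]),ray("scene",[ps]); d1,d2=d1[0],d2[0]
s=np.linalg.lstsq(np.c_[d1,-d2],o2-o1,rcond=None)[0]
a,b=o1+s[0]*d1,o2+s[1]*d2; print("tri",a,b)
print(plane("top",[pt],.05),plane("scene",[ps],.05))
# axis from top mask rect mid ends
A,B=np.array([.4518,-.1743,.05]),np.array([.4438,-.318,.05])
y=(A-B)/np.linalg.norm(A-B); yaw=np.arctan2(y[1],y[0])-np.pi/2; print("own yaw",yaw)
# stand holes / collar: rubber cap ends top
e=plane("top",[[335+90/5,190+160/5],[335+476/5,190+182/5]],.05); print("ends",e,np.linalg.norm(e[0]-e[1]))
x=np.array([np.cos(yaw),np.sin(yaw),0]); 
pin=plane("top",[pt],.05)[0]; print("pin->axis dist",(A-pin)@x,"along from -y end",(pin-e[1])@y)
c=pin+x*.021; print("centre",c)
S=manip.sense(); R=Ro.from_quat(S["tcp_rot"]); print("R",R.as_matrix().round(3))
```

```text
tri [ 0.43150858 -0.24821685  0.05364146] [ 0.43032331 -0.24770338  0.05346788]
[[ 0.43160163 -0.24923314  0.05      ]] [[ 0.43144402 -0.24628876  0.05      ]]
own yaw -0.0556141300043167
ends [[ 0.45176279 -0.15574556  0.05      ]
 [ 0.4426821  -0.32915235  0.05      ]] 0.17364438775895125
pin->axis dist 0.01600195267129744 along from -y end 0.07917974359716141
centre [ 0.45256916 -0.25040043  0.05      ]
R [[-0.964  0.267 -0.001]
 [ 0.267  0.964 -0.001]
 [ 0.    -0.001 -1.   ]]
```
Ends length .1736 vs .170: okay (perspective to edges, top). Axis x at pin: around 0.448; pin y ≈ -0.248. Center: axis at y=-0.248: A + (…): x=.4518-.0737*.0557=.4477. Tool at grip center: pin pinched symmetric self-centering? Stiff arm; fingers parallel and coupled, so opening centred around the TCP. Pinched width 36 with tube centre: extents -21..+15 → center -3mm; flush: -15..15 centre 0. Gripper centred at tube axis. Fine: slightly off is OK (compliance? tube fixed → lateral force = grip imbalance). Center error 2mm: one finger touches first... will see; can adjust by wrist force.

The rows are not in the units I measure in: shifts go in units of 100 mm and turns go in units of 0.2 rad. I convert before sending: -0.498 m is -4.98, -0.645 m is -6.45, 1.355 rad is 6.775.

Request:
nudge_tcp:
  plan:
    - {"jaw": 0.088,"tx": -4.98,"ty": -6.45,"rz": 6.775}
    - {"jaw": 0.088,"tx": -4.98,"ty": -6.45,"rz": 6.775}
    - {"jaw": 0.088,"tx": -4.98,"ty": -6.45,"rz": 6.775}
    - {"jaw": 0.088,"tx": -4.98,"ty": -6.45,"rz": 6.775}
    - {"jaw": 0.088,"tx": -4.98,"ty": -6.45,"rz": 6.775}
    - {"jaw": 0.088,"tx": -4.98,"ty": -6.45,"rz": 6.775}
    - {"jaw": 0.088,"tx": -4.98,"ty": -6.45,"rz": 6.775}
    - {"jaw": 0.088,"tx": -4.98,"ty": -6.45,"rz": 6.775}
    - {"jaw": 0.088,"tx": -4.98,"ty": -6.45,"rz": 6.775}
    - {"jaw": 0.088,"tx": -4.98,"ty": -6.45,"rz": 6.775}
    - {"jaw": 0.088,"tx": -4.98,"ty": -6.45,"rz": 6.775}
    - {"jaw": 0.088,"tx": -4.98,"ty": -6.45,"rz": 6.775}
  grip_force: 25

```text
t: 1.3
ee_pos: [0.3669, -0.0521, 0.2387]
tcp_rot: [0.727, 0.687, 0.0, 0.0]
wrist_force: [0.5, 0.7, -0.1]
opening: 0.0881
grasp_force: 0.0
```

Run:
```python
from h import *
from scipy.spatial.transform import Rotation as Ro
S=manip.sense();M=Ro.from_quat(S["tcp_rot"]).as_matrix();p=np.array(S["ee_pos"])
print(p,M.round(3)); print(M.T@(np.array([.448,-.248,.12])-p), np.degrees(np.arctan2(M[1,1],M[0,1])))
```

```text
[ 0.36687647 -0.05207471  0.2387342 ] [[ 0.056  0.998  0.   ]
 [ 0.998 -0.056 -0.   ]
 [-0.     0.    -1.   ]]
[-0.19108583  0.09190008  0.11876925] -3.2015219260242174
```

Scaled: -0.191 m is -1.91, 0.118 m is 1.18.

Request:
nudge_tcp:
  plan:
    - {"jaw": 0.088,"tx": -1.91,"ty": 0.92,"tz": 1.18}
    - {"jaw": 0.088,"tx": -1.91,"ty": 0.92,"tz": 1.18}
    - {"jaw": 0.088,"tx": -1.91,"ty": 0.92,"tz": 1.18}
    - {"jaw": 0.088,"tx": -1.91,"ty": 0.92,"tz": 1.18}
    - {"jaw": 0.088,"tx": -1.91,"ty": 0.92,"tz": 1.18}
    - {"jaw": 0.088,"tx": -1.91,"ty": 0.92,"tz": 1.18}
    - {"jaw": 0.088,"tx": -1.91,"ty": 0.92,"tz": 1.18}
    - {"jaw": 0.088,"tx": -1.91,"ty": 0.92,"tz": 1.18}

```text
t: 2.1
ee_pos: [0.448, -0.2448, 0.1214]
tcp_rot: [0.726, 0.688, 0.0, 0.0]
wrist_force: [-1.5, -0.5, 1.0]
opening: 0.0883
grasp_force: 0.0
```

Run:
```python
from h import *
from scipy.spatial.transform import Rotation as Ro
cv2.imwrite("pics/top1.png",cv2.resize(manip.camera("top")[170:290,320:500],None,fx=4,fy=4))
S=manip.sense();M=Ro.from_quat(S["tcp_rot"]).as_matrix();p=np.array(S["ee_pos"])
print(p,M.T@(np.array([.448,-.248,.031])-p), np.degrees(np.arctan2(M[1,1],M[0,1])))
```

```text
[ 0.44814023 -0.24473134  0.1216685 ] [-3.21137119e-03 -5.17903256e-05  9.06706427e-02] -3.095713917865075
```

View pics/top1.png

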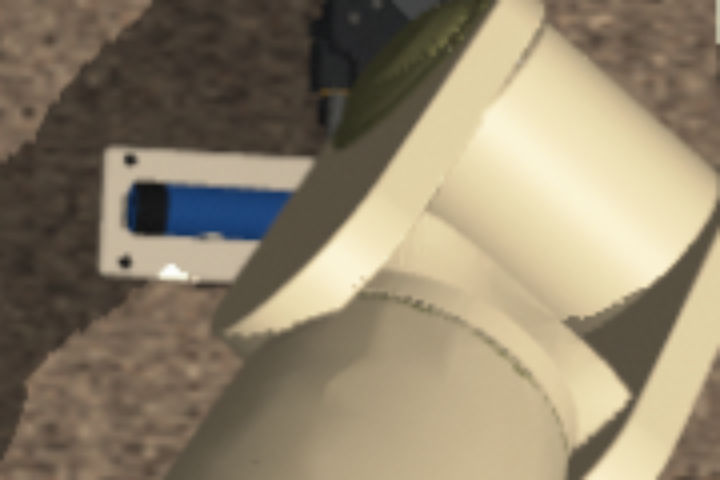

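The arm hides the pin in this view; only the blue tube's far end shows, at about (150,210), and it has not moved. I'll go down and check the pose.

Scaled: -0.001 m is -0.01, 0.089 m is 0.89.

Request:
nudge_tcp:
  plan:
    - {"jaw": 0.088,"tx": -0.01,"tz": 0.45}
    - {"jaw": 0.088,"tx": -0.01,"tz": 0.89}
    - {"jaw": 0.088,"tx": -0.01,"tz": 0.89}
    - {"jaw": 0.088,"tx": -0.01,"tz": 0.89}
    - {"jaw": 0.088,"tx": -0.01,"tz": 0.89}
    - {"jaw": 0.088,"tx": -0.01,"tz": 0.89}

```text
t: 2.75
ee_pos: [0.4489, -0.2472, 0.0339]
tcp_rot: [0.726, 0.687, 0.0, 0.002]
wrist_force: [-0.0, -0.4, -0.3]
opening: 0.0882
grasp_force: 0.0
```

Run:
```python
from h import *
from scipy.spatial.transform import Rotation as Ro
cv2.imwrite("pics/s2.png",cv2.resize(manip.camera("scene")[240:420,240:480],None,fx=3,fy=3))
S=manip.sense();M=Ro.from_quat(S["tcp_rot"]).as_matrix();p=np.array(S["ee_pos"])
print(p,M.T@(np.array([.448,-.248,.031])-p), np.degrees(np.arctan2(M[1,1],M[0,1])))
```

```text
[ 0.44875291 -0.24707493  0.03349081] [-0.00096004 -0.00070718  0.00249098] -3.1399410460652826
```

View pics/s2.png

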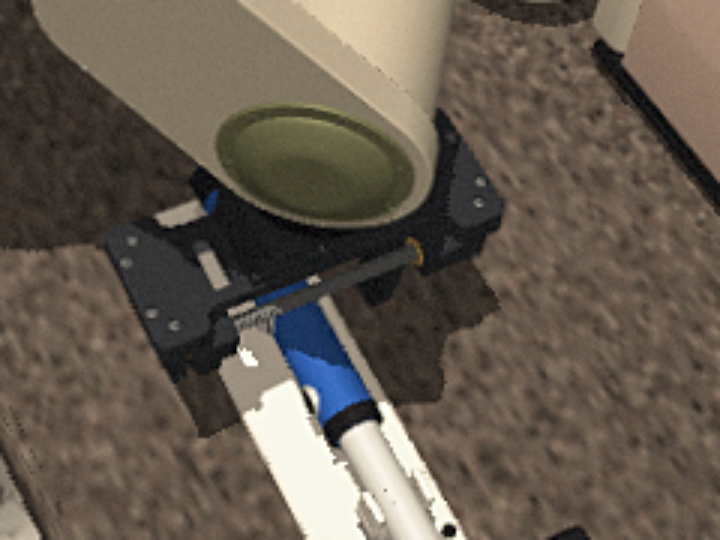

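The fingers straddle the tube around (260,310), with the pin hidden between them. Closing now.

Scaled: 0.002 m is 0.02.

Request:
nudge_tcp:
  plan:
    - {"jaw": 0.02,"tz": 0.02}
    - {"jaw": 0.02,"tz": 0.02}
    - {"jaw": 0.02,"tz": 0.02}
    - {"jaw": 0.02,"tz": 0.02}
    - {"jaw": 0.02,"tz": 0.02}
    - {"jaw": 0.02,"tz": 0.02}
    - {"jaw": 0.02,"tz": 0.02}
    - {"jaw": 0.02,"tz": 0.02}
  grip_force: 25

```text
t: 3.6
ee_pos: [0.448, -0.2466, 0.0296]
tcp_rot: [0.726, 0.687, 0.0, -0.0]
wrist_force: [-0.9, -1.0, -0.5]
opening: 0.0298
grasp_force: 24.8
```

Opening is 30 mm, so the pin is flush. Sliding along tool +x, which is the squeegee's own +y.

Scaled: 0.03 m is 0.3, 0.025 m is 0.25.

Request:
nudge_tcp:
  plan:
    - {"jaw": 0.02,"tx": 0.03}
    - {"jaw": 0.02,"tx": 0.06}
    - {"jaw": 0.02,"tx": 0.09}
    - {"jaw": 0.02,"tx": 0.12}
    - {"jaw": 0.02,"tx": 0.16}
    - {"jaw": 0.02,"tx": 0.2}
    - {"jaw": 0.02,"tx": 0.25}
    - {"jaw": 0.02,"tx": 0.3}
    - {"jaw": 0.02,"tx": 0.3}
    - {"jaw": 0.02,"tx": 0.3}

```text
t: 4.6
ee_pos: [0.4497, -0.2161, 0.0296]
tcp_rot: [0.726, 0.687, 0.0, -0.0]
wrist_force: [0.3, 3.6, -0.5]
opening: 0.0293
grasp_force: 24.9
```

Scaled: 0.02 m is 0.2, 0.018 m is 0.18.

Request:
nudge_tcp:
  plan:
    - {"jaw": 0.02,"tx": 0.04}
    - {"jaw": 0.02,"tx": 0.08}
    - {"jaw": 0.02,"tx": 0.12}
    - {"jaw": 0.02,"tx": 0.15}
    - {"jaw": 0.02,"tx": 0.18}
    - {"jaw": 0.02,"tx": 0.2}
    - {"jaw": 0.02,"tx": 0.2}
    - {"jaw": 0.02,"tx": 0.2}

```text
t: 5.4
ee_pos: [0.4508, -0.1963, 0.0296]
tcp_rot: [0.726, 0.687, 0.0, -0.0]
wrist_force: [1.6, 1.2, -4.5]
opening: 0.0296
grasp_force: 25.1
```

Run:
```python
from h import *
im=manip.camera("scene"); cv2.imwrite("pics/s3.png",cv2.resize(im[240:420,240:480],None,fx=3,fy=3))
```

```text
(no output)
```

View pics/s3.png

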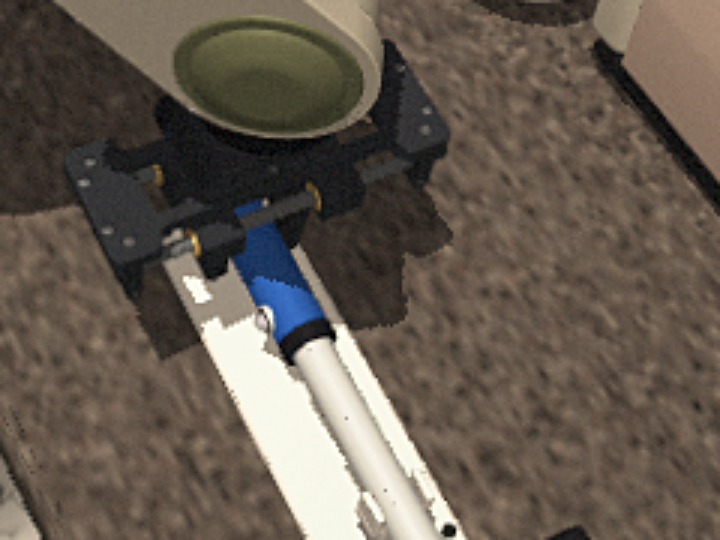

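The tube has moved, and the pin shows proud in the last hole at about (264,318). A small tug will test the lock.

Scaled: 0.003 m is 0.03, 0.002 m is 0.02.

Request:
nudge_tcp:
  plan:
    - {"jaw": 0.02,"tx": 0.02}
    - {"jaw": 0.02,"tx": 0.03}
    - {"jaw": 0.02,"tx": 0.03}
    - {"jaw": 0.02,"tx": 0.03}

```text
t: 5.85
ee_pos: [0.4509, -0.1945, 0.0297]
tcp_rot: [0.726, 0.687, -0.0, 0.001]
wrist_force: [-1.3, -5.8, -6.8]
opening: 0.0293
grasp_force: 25.3
```

Request:
nudge_tcp:
  plan:
    - {"jaw": 0.02,"tx": -0.01}
    - {"jaw": 0.02,"tx": -0.03}
    - {"jaw": 0.02,"tx": -0.03}
    - {"jaw": 0.02,"tx": -0.03}

```text
t: 6.25
ee_pos: [0.4508, -0.1967, 0.0297]
tcp_rot: [0.726, 0.687, -0.0, -0.0]
wrist_force: [1.5, -0.1, -6.3]
opening: 0.0298
grasp_force: 25.2
```

Pulling is resisted, which fits a locked pin. Releasing and lifting, then looking.

Scaled: -0.18 m is -1.8, -0.16 m is -1.6.

Request:
nudge_tcp:
  plan:
    - {"jaw": 0.088}
    - {"jaw": 0.088}
    - {"jaw": 0.088}
    - {"jaw": 0.088}
    - {"jaw": 0.088}
    - {"jaw": 0.088}
    - {"jaw": 0.088,"tz": -0.4}
    - {"jaw": 0.088,"tz": -0.8}
    - {"jaw": 0.088,"tz": -1.2}
    - {"jaw": 0.088,"tz": -1.6}
    - {"jaw": 0.088,"tz": -1.8}

```text
t: 7.35
ee_pos: [0.4514, -0.1971, 0.2131]
tcp_rot: [0.726, 0.687, 0.0, 0.002]
wrist_force: [-0.7, -0.1, 0.3]
opening: 0.0882
grasp_force: 0.0
```

Request:
nudge_tcp:
  plan:
    - {"jaw": 0.088,"tx": 0.5}
    - {"jaw": 0.088,"tx": 1}
    - {"jaw": 0.088,"tx": 1.5}
    - {"jaw": 0.088,"tx": 2}
    - {"jaw": 0.088,"tx": 2}
    - {"jaw": 0.088,"tx": 2}

```text
t: 7.95
ee_pos: [0.4617, 0.0037, 0.2097]
tcp_rot: [0.726, 0.688, -0.0, 0.0]
wrist_force: [-0.0, 0.1, 0.2]
opening: 0.0881
grasp_force: 0.0
```

Run:
```python
from h import *
a=manip.camera("scene")[270:420,260:420];b=manip.camera("top")[190:270,335:495]
f=lambda i:cv2.resize(i,(400,int(400*i.shape[0]/i.shape[1])),interpolation=2)
a,b=f(a),f(b);h=max(len(a),len(b));p=lambda i:cv2.copyMakeBorder(i,0,h-len(i),0,0,0)
cv2.imwrite("pics/f4.png",np.hstack([p(a),p(b)]))
im=manip.camera("scene");m=im.astype(int);m=((m[...,0]>m[...,2]+50)&(m[...,0]>m[...,1]+40)).astype(np.uint8)
k,l,st,ce=cv2.connectedComponentsWithStats(m);i=1+st[1:,4].argmax();print(st[i],plane("scene",[ce[i]],.05),manip.sense()["wrist_force"])
```

```text
[ 295  277   53   77 1281] [[ 0.45126638 -0.19054559  0.05      ]] [-0.73660178  0.07791544  0.49421831]
```

View pics/f4.png

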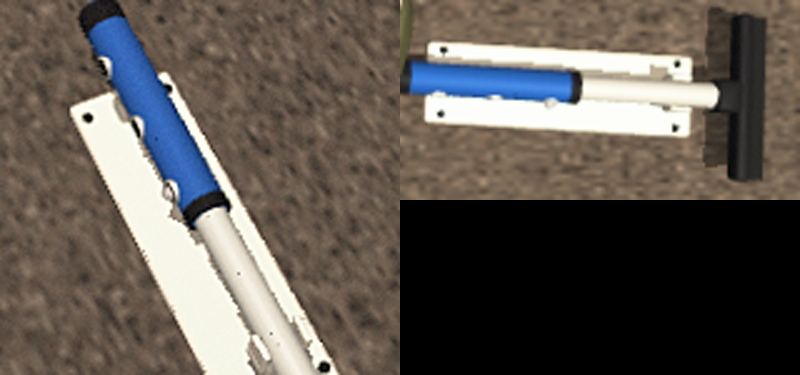

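The pin stands proud in the last hole, at (170,190) on the left and (550,103) on the right. The blue centroid moved from y = -0.241 to -0.191, which is 50 mm.

```bash
python3 -c "
from station import manip
print(manip.hand_in())"
```

```text
the job is handed in; nothing more can be done
None
```

The squeegee is one hole longer: the blue tube measures 50 mm further out, the pin is sprung out and locked, the brush was not touched, the gripper is clear, and the job was handed in at about 8 s; no verdict came back.

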